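# Take a reading off the sauce jar with the docked infrared thermometer

### The job

Draw the infrared thermometer out of its charging dock by its head, lay it flat on the bare table top and let go of it. Then take it again by its handle, and hold it still for about two seconds with its window aimed squarely at the middle of the sauce jar, about a palm's width (5 to 10 cm) from the jar. Finally lay it gently, right side up, flat on the bare table top again; leave the jar and the things around it where they stand, and do not drop the thermometer.

Things in the scene. Friction and masses are not known exactly. Their poses are not given: they have to be found in the camera images.
- thermometer: infrared thermometer: straight stick 164 mm long, 0.18 kg, underside one plane. +x runs from handle to window, z out of its top, origin on the underside. Handle: grey ribbed bar 30 wide, 28 high, x -80 to +20 mm. Head: white block, black screen on top, 44 wide, 36 high, x +20 to +84. Starts level in the dock, underside 8 mm above the table, only the head sticking out; slides freely, no catch
- window (a point): centre of the round dark window in the front end of the head, at (84, 0, 18) mm of the thermometer; same axes. The line of sight leaves it along +x, straight ahead along the stick
- head (a point): middle of the head, at (54, 0, 18) mm of the thermometer; grip across its 44 mm width here while it is in the dock
- handle (a point): middle of the handle, at (-25, 0, 14) mm of the thermometer; grip across its 30 mm width
- dock: white charging dock fixed to the table: level sleeve 50 mm high, 48 wide (foot 56 wide, 115 long), open only at +x. Origin on the table under it; +x points out of the mouth at x = +48 mm, back at -55. Inside 36 x 36 mm, floor 8 mm above the table. The thermometer's origin starts 32 mm along +x, pointing the same way
- sauce_jar: the target: jar of chilli sauce with a gold lid, upright, 69 mm diameter, 112 mm high, 0.435 kg, loose. Origin at the centre of its underside, z up; tall and wide, where its two neighbours are a squat tin and a slim spice jar
- jar_middle (a point): point on the jar's axis 50 mm above its underside: the middle of the jar, to be aimed at (34 mm inside the jar's side)
- tin: bystander: squat tin, 75 mm diameter, 58 mm high; origin at the centre of its underside
- pepper_jar: bystander: slim spice jar, 45 mm diameter, 106 mm high; origin at the centre of its underside
- onion: bystander: onion, about 67 mm across, 71 mm high with its neck; origin at its underside

How it is judged:
By the outcome, as a careful person would: the job done as asked, in the order asked, and still so for the second after the job is handed in, with the robot touching nothing.
It also fails if it takes over 69 s, if anything falls off the work surface, if the arm or the gripper's body presses on something with over 40 N, if the wrist force passes 120 N, or if a joint passes its speed limit or range.

### The arm

A 6-joint arm with a two-finger parallel gripper is mounted at the origin on a cart in front of the work surface, level with it; the furniture and walls round the work are solid. World frame = base frame: x ahead of the robot, y to its left, z up, the work surface at z = 0. Lengths are in m, angles in degrees, forces in N, time in s.
With the tool pointing down it reaches from about 0.4 to 0.825 m from the base axis. Payload 7 kg.
Tool frame: the origin (TCP) lies between the finger pads; the fingertips stand 25 mm ahead of it and the grasp point (between the pads) lies 6 mm ahead of it; z points along the fingers, y is the line along which they close (so a half turn about z gives the same grasp; the last joint's range is limited). The gripper opens to 88 mm and grips with 3 to 60 N. Pads are 19 mm wide; open, the fingers measure 130 mm over their backs; the gripper's body (78 mm by 193 mm) begins 47 mm behind the grasp point.
Start: joints at [-47.149, 20.546, 0.682, 0, -70.136, -16.507], TCP at [0.3, -0.605, 0.252] pointing down, gripper open.
Joint ranges: [-176.03, 176.03], [-82.01, 121.73], [-58.28, 71.71], [-173.87, 95.51], [-174.79, -0.11], [-173.66, 173.66]. Speed limits (degrees/s): [136.94, 136.94, 172.46, 180, 180, 180].

### API

Orientations are given as [roll, pitch, yaw] about the fixed x, y, z axes, in that order (R = Rz(yaw) Ry(pitch) Rx(roll)).
In Python, from plant import ctrl gives the robot as it stands.
- The arm moves only by the tool drive_effector, called after ">>>" by a JSON object that holds its "api" and its "payload". Schema: {"type":"object","properties":{"motion":{"type":"array","items":{"type":"array","items":{"type":"array","items":{"type":"number"},"minItems":5,"maxItems":5},"minItems":1,"maxItems":8},"minItems":1,"maxItems":1},"only":{"type":"string"},"quiet":{"type":"boolean"},"lines":{"type":"string"}},"required":["motion"],"additionalProperties":false}. motion is a list that holds a single list of rows (three levels of brackets), with 1 to 8 rows, each of 5 numbers: dx, dy, dz in units of 50 mm, then a turn about the tool's z in units of 10 degrees, then the finger opening in m; each row is the pose to reach, as a shift and turn from the pose commanded when the call began, along the tool's axes at that moment; what a row does not reach only later rows make up. A row lasts 1/8 s, in which the tool goes at most 0.0625 m and 10.7 degrees, less where a joint would pass 70% of its speed; a pose out of reach is approached as far as the arm can. The fingers move at their own pace and stop on an object; the grip force is fixed at half the most. Time passes only in rows, so rows that do not move let the fingers close. The tool returns the time, the measured TCP pose, the force, the opening and the grip force at its end. only (a regular expression) keeps the lines of the reply that match it, lines (a string "A,B") keeps lines A to B, and quiet returns only ok. Input that does not fit is refused with a message, and nothing moves.
- ctrl.get_obs(): the state, without advancing time (a new reading comes with each control period).
- ctrl.snapshot(name): name is "scene" or "top" or "wrist"; returns a dict with "frame" (480x640x3 uint8, red, green, blue), "z_map" (480x640 float32, m along the optical axis (not along the pixel's ray), 0 where there is no reading), "fovy" (degrees; the focal length in pixels is half the picture's height over the tangent of half this angle, whatever the lens; pixels are square), "cx", "cy" (the principal point, pixels), "R" (3x3) and "t" (3): a world point X has camera coordinates R X + t; the wrist camera has in their place "T_tool_cam" (4x4, takes a point from camera to tool coordinates, whose origin is the TCP and whose axes are the flange's). Camera axes: x right, y down, z forward; pixel columns grow to the right and rows downward; lengths in m; the calibration is good to about 2 mm. A picture is of the moment at which its call begins: read the wrist's pose just before it.
- ctrl.close_job(): hands the job in; it is judged then, once.
The state is a dict: "clock": time; "joint_pos": joint angles; "qvel": joint speeds; "tau": joint torques, N m; "tool_pos": TCP position; "orientation": TCP orientation; "force": force on the tool from outside, world axes, zero at the start; "moment": the same for the moment, N m; "opening": finger opening in m; "gripper_force": force on a finger pad.
Only numpy, scipy, OpenCV 4.12 (cv2) and the standard library are available. Lean on these libraries where they do the work, as an engineer would, in place of code of your own. Each camera call takes 0.05 s, during which the arm holds its last target. There are 200 camera calls.

## Working session

There is one attempt and no reset: what is moved stays moved. The work goes in short steps, Python scripts to look and compute and a tool call to move; the robot and the scene stay as the last step left them, time stands still between calls to the robot, and variables do not carry over. Pictures are saved under pics/ and viewed, at most 10 in all, crops included, and the job is handed in when it is done.

```bash
ls; mkdir -p pics; python3 - <<'E'
from plant import ctrl
import cv2, numpy as np
o=ctrl.get_obs(); print(o['clock'],o['tool_pos'],o['orientation'],o['opening'])
for n in ('scene','top'):
    s=ctrl.snapshot(n); cv2.imwrite(f'pics/{n}0.png',s['frame'][:,:,::-1]); np.savez(f'{n}0.npz',**s)
    print(n,s['fovy'],s['cx'],s['cy'],np.round(-s['R'].T@s['t'],3))
E
```

```text
pics
plant.py
0.0 [ 0.29930278 -0.60449288  0.25062236] [ 1.79903685e+02 -8.01878830e-03 -1.53663986e+02] 0.08778021887011232
scene 50.816798712978255 315.0667433543638 233.80904687796684 [ 0.094 -0.468  0.495]
top 43.6994629198868 319.82568364532784 235.97090465129207 [0.366 0.066 1.076]
```

View pics/scene0.png

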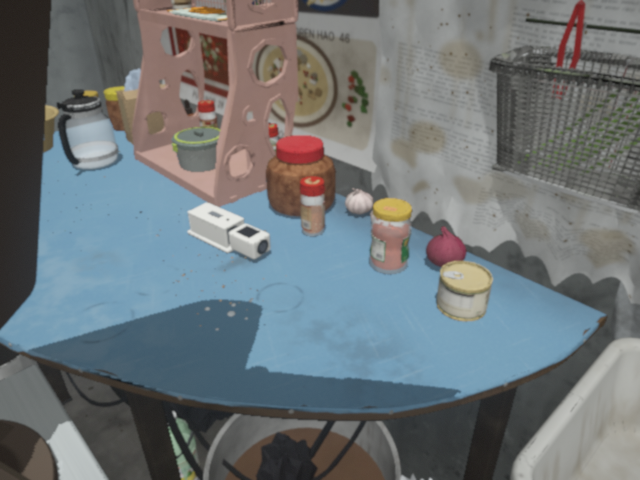

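View pics/top0.png

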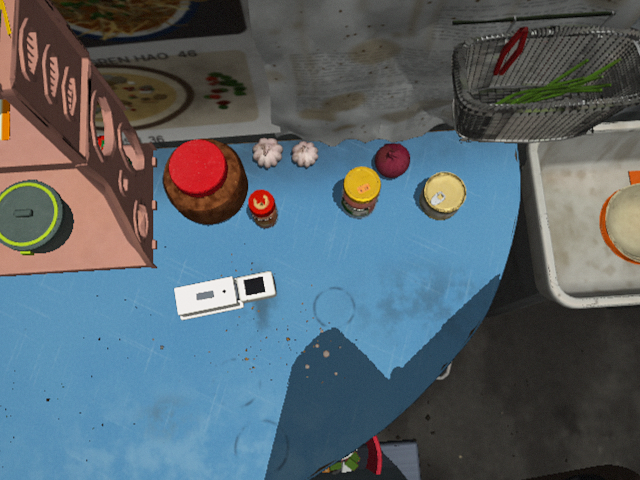

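The two views show the dock (top px 175–240, 275–318) with the head sticking out to the right (237–275, 271–300), jar lid at (362,185), pepper jar (262,205), tin (444,193) and onion (393,160).

```bash
cat > h.py <<'E'
import numpy as np, cv2
def pts(s):
    f=240/np.tan(np.radians(s['fovy'])/2); z=s['z_map']; v,u=np.mgrid[:480,:640]
    c=np.stack([(u-s['cx'])/f*z,(v-s['cy'])/f*z,z],-1)
    return c
def world(s): return (pts(s)-s['t'])@s['R']
def ray(s,u,v,h):
    f=240/np.tan(np.radians(s['fovy'])/2)
    d=s['R'].T@np.array([(u-s['cx'])/f,(v-s['cy'])/f,1]); c=-s['R'].T@s['t']
    return c+d*(h-c[2])/d[2]
E
python3 - <<'E'
from h import *
s=dict(np.load('top0.npz')); W=world(s)
print(np.round(s['R'],3))
v,u=np.mgrid[:480,:640]
def reg(n,u0,u1,v0,v1,z0,z1):
    m=(u>=u0)&(u<=u1)&(v>=v0)&(v<=v1)&(W[...,2]>z0)&(W[...,2]<z1)
    P=W[m]; r=cv2.minAreaRect((P[:,:2]*1000).astype(np.float32))
    c,rad=cv2.minEnclosingCircle((P[:,:2]*1000).astype(np.float32))
    print(n,len(P),'z',np.round(np.percentile(P[:,2],[5,50,95]),4),'rect',np.round(r[0],1),np.round(r[1],1),round(r[2],1),'circ',np.round(c,1),round(rad,1)); return m
d=reg('dock',165,250,260,330,.0465,.056)
h=reg('head',243,285,260,310,.035,.049)
reg('both',165,285,260,330,.035,.056)
reg('jar',335,390,160,220,.105,.12)
reg('pepper',240,282,182,230,.095,.115)
reg('tin',415,475,165,225,.05,.066)
reg('onion',370,415,140,182,.02,.09)
reg('big',160,250,130,225,.02,.2)
for t in [(100,400),(300,250),(400,250)]: print(np.round(W[t[1],t[0]],3))
# scene check
s=dict(np.load('scene0.npz')); W=world(s)
reg('S dock',180,240,195,260,.0465,.056)
reg('S head',225,275,215,262,.035,.0475)
reg('S jar',365,420,190,240,.105,.12)
reg('S jarbody',365,420,220,280,.03,.07)
E
```

```text
[[-0.063 -0.998 -0.006]
 [-0.973  0.063 -0.223]
 [ 0.223 -0.008 -0.975]]
dock 1618 z [0.0472 0.0499 0.0531] rect [511.8 248.4] [ 48.3 131.3] 7.7 circ [510.9 249.5] 67.9
head 781 z [0.0398 0.0436 0.0471] rect [522.2 172.3] [44.7 58.1] 9.3 circ [521.2 173.1] 34.2
both 2650 z [0.0407 0.0484 0.0526] rect [514.6 228.5] [ 48.8 171.8] 8.1 circ [513.1 229. ] 87.5
jar 1071 z [0.1084 0.1117 0.1148] rect [672.  -17.9] [61.7 62.4] 53.0 circ [672.7 -17.5] 32.2
pepper 561 z [0.099  0.106  0.1091] rect [654.1 153.9] [43.8 43.9] 85.7 circ [654.3 154.3] 22.8
tin 1344 z [0.0514 0.0547 0.0584] rect [ 665.9 -168.2] [73.5 74. ] 27.8 circ [ 666.1 -168.5] 38.5
onion 997 z [0.0296 0.0457 0.0596] rect [743.5 -83.3] [69.9 64.2] 13.2 circ [747.9 -78.2] 40.8
big 6431 z [0.0491 0.1053 0.139 ] rect [727.3 248.6] [158.3 171.4] 88.5 circ [725.7 236.9] 104.8
[0.344 0.457 0.002]
[0.587 0.095 0.002]
[ 0.576 -0.088  0.001]
S dock 732 z [0.0477 0.0493 0.0508] rect [509.9 260.8] [ 49.5 105.6] 7.4 circ [507.4 260.6] 54.6
S head 667 z [0.036  0.0429 0.0455] rect [520.9 181.2] [47.8 82.8] 7.6 circ [521.6 181.9] 44.7
S jar 693 z [0.1064 0.1112 0.1126] rect [672.3 -20.2] [62.2 62.8] 61.0 circ [672.6 -20.5] 32.4
S jarbody 776 z [0.0314 0.0485 0.0674] rect [709.9 -19.5] [140.6  61.7] 3.8 circ [709.3  -8.6] 72.9
```

```bash
cat >> h.py <<'E'
def go(x,y,z,yaw):
    "tool-axis shift to put TCP at x,y,z with given yaw (tool down)"
    from plant import ctrl
    from scipy.spatial.transform import Rotation as Ro
    o=ctrl.get_obs(); R=Ro.from_euler('xyz',o['orientation'],degrees=True).as_matrix()
    d=R.T@(np.array([x,y,z])-o['tool_pos']); t=-((yaw-o['orientation'][2]+180)%360-180)
    print('t',round(o['clock'],2),'pos',np.round(o['tool_pos'],4),'rpy',np.round(o['orientation'],2),'-> d',np.round(d,4),'turn',round(t,2))
E
python3 - <<'E'
from h import *
from plant import ctrl
s=ctrl.snapshot('wrist'); print(np.round(s['T_tool_cam'],3),s['fovy'])
go(.522,.1735,.16,-82)
E
```

```text
[[ 0.    -0.956 -0.294  0.08 ]
 [ 1.     0.     0.    -0.   ]
 [-0.    -0.294  0.956 -0.133]
 [ 0.     0.     0.     1.   ]] 58.1033898998249
t 0.15 pos [ 0.2994 -0.6046  0.2509] rpy [ 1.7993e+02 -1.0000e-02 -1.5366e+02] -> d [-0.5447  0.5985  0.0915] turn -71.66
```
Camera is along +x tool (80mm), so along u ahead. Fine. Camera at x +80, 133 back.. at height ~.15 when gripping: z .032+.133=.165; camera over jars of 112. OK.

Units first: shifts go in units of 50 mm and turns go in units of 10 degrees. So 0.3 m is 6, -0.27 m is -5.4, -36 degrees is -3.6.

>>> {"api": "drive_effector", "payload": {"motion": [[[-5.4,6,0,-3.6,0.088],[-5.4,6,0,-3.6,0.088],[-5.4,6,0,-3.6,0.088],[-5.4,6,0,-3.6,0.088],[-5.4,6,0,-3.6,0.088],[-5.4,6,0,-3.6,0.088],[-5.4,6,0,-3.6,0.088],[-5.4,6,0,-3.6,0.088]]]}}

```text
clock: 1.15
tool_pos: [0.4088, -0.2145, 0.2518]
orientation: [-180.0, 0.0, -117.5]
force: [0.8, -0.6, 0.1]
opening: 0.0876
gripper_force: 0.0
```

```bash
python3 -c "
from h import *
go(.522,.1735,.16,-82)"
```

```text
t 1.15 pos [ 0.4088 -0.2145  0.2518] rpy [-1.7997e+02  3.0000e-02 -1.1746e+02] -> d [-0.3964  0.0785  0.0919] turn -35.46
```

To row units: -0.396 m is -7.92, 0.078 m is 1.56, -35.4 degrees is -3.54.

>>> {"api": "drive_effector", "payload": {"motion": [[[-7.92,1.56,1,-3.54,0.088],[-7.92,1.56,1,-3.54,0.088],[-7.92,1.56,1,-3.54,0.088],[-7.92,1.56,1,-3.54,0.088],[-7.92,1.56,1,-3.54,0.088],[-7.92,1.56,1,-3.54,0.088],[-7.92,1.56,1,-3.54,0.088],[-7.92,1.56,1,-3.54,0.088]]]}}

```text
clock: 2.15
tool_pos: [0.5235, 0.1717, 0.2004]
orientation: [179.9, -0.1, -82.2]
force: [-0.3, -0.8, 0.3]
opening: 0.0874
gripper_force: 0.0
```

```bash
python3 - <<'E'
from h import *
from plant import ctrl
from scipy.spatial.transform import Rotation as Ro
o=ctrl.get_obs(); s=ctrl.snapshot('wrist'); cv2.imwrite('pics/w1.png',s['frame'][:,:,::-1]); np.savez('w1.npz',pos=o['tool_pos'],rpy=o['orientation'],**s)
go(.522,.1735,.032,-82)
E
```

```text
t 2.2 pos [0.5231 0.1706 0.2008] rpy [ 1.7991e+02 -5.0000e-02 -8.2230e+01] -> d [-0.0032  0.0004  0.1688] turn -0.23
```

View pics/w1.png

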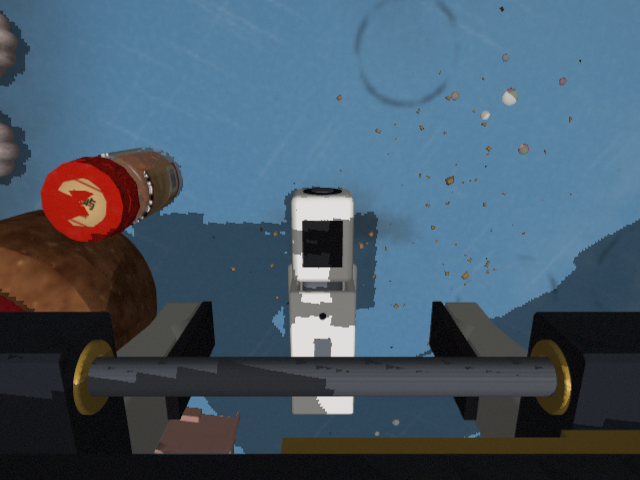

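Wrist view: head centred near column 323 (rows 190–282), screen at 302–343, dock below it, pepper jar and big jar on the left.

```bash
python3 - <<'E'
from h import *
from scipy.spatial.transform import Rotation as Ro
s=dict(np.load('w1.npz')); C=pts(s); T=s['T_tool_cam']
P=C@T[:3,:3].T+T[:3,3]; R=Ro.from_euler('xyz',s['rpy'],degrees=True).as_matrix(); W=P@R.T+s['pos']
v,u=np.mgrid[:480,:640]; ok=s['z_map']>0
def rect(n,m):
    r=cv2.minAreaRect((W[m][:,:2]*1000).astype(np.float32)); print(n,m.sum(),np.round(r[0],1),np.round(r[1],1),round(r[2],1),np.round(np.median(W[m][:,2]),4))
rect('head',ok&(u>270)&(u<375)&(v>180)&(v<280)&(W[...,2]>.036)&(W[...,2]<.05))
rect('pep',ok&(u>20)&(u<150)&(v>130)&(v<260)&(W[...,2]>.095)&(W[...,2]<.115))
for r in (235,270): print([ (c,np.round(P[r,c],4)) for c in (296,322,348)])
# obstacles in the body height: tool-frame y (left = negative)
s=dict(np.load('top0.npz')); Wt=world(s); Pt=(Wt-np.array([.522,.1735,0]))
a=np.radians(-82.2); U=Pt[...,0]*np.cos(a)+Pt[...,1]*np.sin(a); N=Pt[...,0]*-np.sin(a)+Pt[...,1]*np.cos(a)
m=(Wt[...,2]>.07)&(Wt[...,2]<.5)&(s['z_map']>0)
for lo in range(-120,160,20):
    k=m&(U*1000>lo)&(U*1000<lo+20)&(N>0)
    print(lo,round(np.percentile(N[k],1)*1000) if k.any() else None,end='; ')
E
```

```text
head 5270 [523.1 173.1] [44.  61.9] 8.1 0.0442
pep 5966 [661.1 168. ] [77.5 44.3] 65.7 0.1062
[(296, array([ 0.001 , -0.0181,  0.1571])), (322, array([ 0.0014, -0.    ,  0.1559])), (348, array([0.0012, 0.018 , 0.1565]))]
[(296, array([-0.0253, -0.0187,  0.1585])), (322, array([-0.0244, -0.    ,  0.1559])), (348, array([-0.0249,  0.0186,  0.1574]))]
-120 155; -100 141; -80 133; -60 132; -40 136; -20 146; 0 127; 20 108; 40 109; 60 254; 80 252; 100 245; 120 241; 140 238;
```

To row units: 0.168 m is 3.36, 0.155 m is 3.1.

>>> {"api": "drive_effector", "payload": {"motion": [[[0,0,1.2,0,0.088],[0,0,2.2,0,0.088],[0,0,2.8,0,0.088],[0,0,3.1,0,0.088],[0,0,3.36,0,0.088],[0,0,3.36,0,0.088],[0,0,3.36,0,0.088]]]}}

```text
clock: 3.08
tool_pos: [0.5237, 0.1711, 0.0346]
orientation: [-179.9, 0.0, -82.2]
force: [0.2, 0.3, 1.3]
opening: 0.0877
gripper_force: 0.0
```

>>> {"api": "drive_effector", "payload": {"motion": [[[0,0,0,0,0.035],[0,0,0,0,0.035],[0,0,0,0,0.035],[0,0,0,0,0.035],[0,0,0,0,0.035],[0,0,0,0,0.035]]]}}

```text
clock: 3.82
tool_pos: [0.523, 0.1707, 0.0336]
orientation: [180.0, -0.0, -82.3]
force: [-0.2, -0.4, 0.9]
opening: 0.0435
gripper_force: 30.0
```

To row units: 0.115 m is 2.3, 0.12 m is 2.4.

>>> {"api": "drive_effector", "payload": {"motion": [[[0.2,0,0,0,0.035],[0.5,0,0,0,0.035],[0.8,0,0,0,0.035],[1.2,0,0,0,0.035],[1.6,0,0,0,0.035],[2,0,0,0,0.035],[2.3,0,0,0,0.035],[2.4,0,0,0,0.035]]]}}

```text
clock: 4.82
tool_pos: [0.5391, 0.0505, 0.0334]
orientation: [180.0, -0.0, -82.3]
force: [0.3, 0.3, -1.7]
opening: 0.0438
gripper_force: 30.0
```

>>> {"api": "drive_effector", "payload": {"motion": [[[0,0,0,0,0.035],[0,0.3,0,0,0.035],[0,0.6,0,0,0.035],[0,0.9,0,0,0.035],[0,1.2,0,0,0.035],[0,1.2,0,0,0.035]]]}}

```text
clock: 5.58
tool_pos: [0.4783, 0.0435, 0.0338]
orientation: [180.0, 0.0, -82.2]
force: [0.3, 0.3, -0.7]
opening: 0.0437
gripper_force: 30.0
```

```bash
python3 - <<'E'
from h import *
from plant import ctrl
go(.5,.05,.025,-82.2)
s=ctrl.snapshot('top'); cv2.imwrite('pics/t2.png',s['frame'][200:400,150:450,::-1]); np.savez('t2.npz',**s)
E
```

```text
t 5.58 pos [0.4783 0.0435 0.0338] rpy [179.98   0.   -82.23] -> d [-0.0035 -0.0223  0.0088] turn -0.03
```

View pics/t2.png

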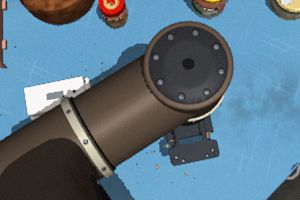

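The arm hides the thermometer (crop ~190,120), but the 43.7 mm opening shows that it is held. I'll lower it with the force watched.

>>> {"api": "drive_effector", "payload": {"motion": [[[0,0,0.04,0,0.035],[0,0,0.08,0,0.035],[0,0,0.12,0,0.035],[0,0,0.12,0,0.035],[0,0,0.12,0,0.035]]]}}

```text
clock: 6.25
tool_pos: [0.4798, 0.0437, 0.0275]
orientation: [180.0, -0.0, -82.3]
force: [-0.3, -0.5, -1.7]
opening: 0.0441
gripper_force: 30.0
```

>>> {"api": "drive_effector", "payload": {"motion": [[[0,0,0.02,0,0.035],[0,0,0.02,0,0.035],[0,0,0.02,0,0.035]]]}}

```text
clock: 6.62
tool_pos: [0.4798, 0.0438, 0.0266]
orientation: [-180.0, 0.0, -82.3]
force: [0.0, -0.3, -1.6]
opening: 0.0437
gripper_force: 30.0
```

>>> {"api": "drive_effector", "payload": {"motion": [[[0,0,0.02,0,0.035],[0,0,0.02,0,0.035],[0,0,0.02,0,0.035]]]}}

```text
clock: 7.0
tool_pos: [0.4798, 0.0438, 0.0256]
orientation: [-180.0, 0.0, -82.3]
force: [0.0, 0.4, -2.1]
opening: 0.0436
gripper_force: 30.0
```

To row units: 0.0006 m is 0.012.

>>> {"api": "drive_effector", "payload": {"motion": [[[0,0,0.012,0,0.035],[0,0,0.012,0,0.035],[0,0,0.012,0,0.035]]]}}

```text
clock: 7.38
tool_pos: [0.4798, 0.0438, 0.0255]
orientation: [-180.0, -0.0, -82.2]
force: [-2.8, 0.5, 7.4]
opening: 0.0437
gripper_force: 30.0
```

>>> {"api": "drive_effector", "payload": {"motion": [[[0,0,0.012,0,0.035],[0,0,0.012,0,0.035],[0,0,0.012,0,0.035]]]}}

```text
clock: 7.75
tool_pos: [0.4798, 0.0438, 0.0255]
orientation: [-180.0, -0.0, -82.2]
force: [-5.3, 0.6, 16.4]
opening: 0.0441
gripper_force: 30.0
```

Contact. I'll ease off the last step, then release, raise and look.

To row units: -0.0009 m is -0.018.

>>> {"api": "drive_effector", "payload": {"motion": [[[0,0,-0.018,0,0.035],[0,0,-0.018,0,0.035]]]}}

```text
clock: 8.0
tool_pos: [0.4799, 0.0438, 0.0255]
orientation: [-180.0, 0.0, -82.2]
force: [-1.8, 0.8, 6.8]
opening: 0.0442
gripper_force: 30.0
```

>>> {"api": "drive_effector", "payload": {"motion": [[[0,0,0,0,0.055],[0,0,0,0,0.07],[0,0,0,0,0.088],[0,0,0,0,0.088],[0,0,0,0,0.088]]]}}

```text
clock: 8.62
tool_pos: [0.4798, 0.0437, 0.0253]
orientation: [-180.0, -0.0, -82.3]
force: [-0.2, 0.1, 4.1]
opening: 0.0855
gripper_force: 2.2
```

>>> {"api": "drive_effector", "payload": {"motion": [[[0,0,-0.4,0,0.088],[0,0,-1,0,0.088],[-0.6,0,-2,0,0.088],[-1.2,0,-2.4,0,0.088],[-1.56,0,-2.4,0,0.088],[-1.56,0,-2.4,0,0.088]]]}}

```text
clock: 9.38
tool_pos: [0.4684, 0.1215, 0.1444]
orientation: [179.9, -0.0, -82.2]
force: [0.1, 0.6, 0.4]
opening: 0.0876
gripper_force: 0.0
```

```bash
python3 - <<'E'
from h import *
from plant import ctrl
from scipy.spatial.transform import Rotation as Ro
o=ctrl.get_obs(); s=ctrl.snapshot('wrist'); cv2.imwrite('pics/w3.png',s['frame'][:,:,::-1]); np.savez('w3.npz',pos=o['tool_pos'],rpy=o['orientation'],**s)
go(.469,.122,.05,-82.2)
E
```

```text
t 9.43 pos [0.4683 0.1208 0.1441] rpy [ 1.7987e+02 -5.0000e-02 -8.2210e+01] -> d [-0.0012 -0.0011  0.0941] turn -0.01
```

View pics/w3.png

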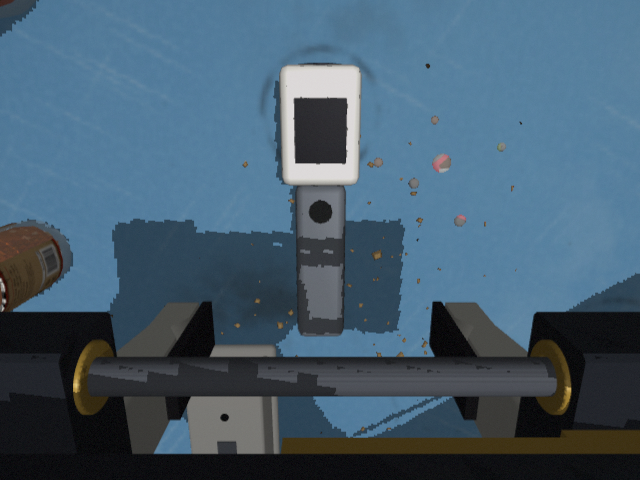

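The thermometer lies flat, top up: head at rows 65–185, handle at rows 187–335, both on columns ≈320. I'll measure it in tool coordinates.

```bash
python3 - <<'E'
from h import *
from scipy.spatial.transform import Rotation as Ro
s=dict(np.load('w3.npz')); C=pts(s); T=s['T_tool_cam']
P=C@T[:3,:3].T+T[:3,3]; R=Ro.from_euler('xyz',s['rpy'],degrees=True).as_matrix(); W=P@R.T+s['pos']
v,u=np.mgrid[:480,:640]
for n,a,z0,z1 in (('head',(270,370,55,186),.03,.042),('handle',(285,355,188,340),.022,.034)):
    m=(s['z_map']>0)&(u>a[0])&(u<a[1])&(v>a[2])&(v<a[3])&(W[...,2]>z0)&(W[...,2]<z1)
    r=cv2.minAreaRect((P[m][:,:2]*1000).astype(np.float32)); w=cv2.minAreaRect((W[m][:,:2]*1000).astype(np.float32))
    print(n,m.sum(),'tool',np.round(r[0],1),np.round(r[1],1),round(r[2],1),'world',np.round(w[0],1),np.median(W[m][:,2]).round(4), np.percentile(W[m][:,2],[5,95]).round(4))
E
```

```text
head 9621 tool [74.7 -1.3] [64.6 44.1] 0.0 world [479.7  47.6] 0.0362 [0.0331 0.0377]
handle 7080 tool [-8.3 -1.2] [96.3 30.2] 0.0 world [468.3 129.9] 0.0279 [0.0252 0.0292]
```

To row units: 0.1165 m is 2.33, -0.003 m is -0.06.

>>> {"api": "drive_effector", "payload": {"motion": [[[-0.06,-0.02,1,0,0.088],[-0.06,-0.02,1.7,0,0.088],[-0.06,-0.02,2.1,0,0.088],[-0.06,-0.02,2.26,0,0.088],[-0.06,-0.02,2.33,0,0.088],[-0.06,-0.02,2.33,0,0.088],[-0.06,-0.02,2.33,0,0.088]]]}}

```text
clock: 10.3
tool_pos: [0.4702, 0.1244, 0.0295]
orientation: [-179.9, 0.0, -82.3]
force: [-0.7, -0.1, 1.2]
opening: 0.0876
gripper_force: 0.0
```

>>> {"api": "drive_effector", "payload": {"motion": [[[0,0,0,0,0.02],[0,0,0,0,0.02],[0,0,0,0,0.02],[0,0,0,0,0.02],[0,0,0,0,0.02],[0,0,0,0,0.02],[0,0,0,0,0.02],[0,0,0,0,0.02]]]}}

```text
clock: 11.3
tool_pos: [0.4697, 0.1241, 0.0287]
orientation: [180.0, -0.0, -82.3]
force: [-0.7, 0.5, 0.5]
opening: 0.0296
gripper_force: 30.0
```

To row units: -0.08 m is -1.6, -0.05 m is -1.

>>> {"api": "drive_effector", "payload": {"motion": [[[0,0,-0.4,0,0.02],[0,0,-1,0,0.02],[0,0,-1.6,0,0.02],[0,0,-1.6,0,0.02],[0,0,-1.6,0,0.02]]]}}

```text
clock: 11.92
tool_pos: [0.4693, 0.1239, 0.1082]
orientation: [180.0, 0.0, -82.3]
force: [0.6, -0.1, -2.9]
opening: 0.0298
gripper_force: 30.0
```

```bash
python3 -c "
from h import *
go(.4535,-.019,.0607,0)"
```

```text
t 11.93 pos [0.4693 0.1239 0.1082] rpy [179.96   0.   -82.28] -> d [0.1395 0.0349 0.0475] turn -82.28
```

>>> {"api": "drive_effector", "payload": {"motion": [[[0.2,0.04,0,-0.5,0.02],[0.4,0.1,0,-1.1,0.02],[0.8,0.2,0,-1.8,0.02],[1.2,0.3,0,-2.5,0.02],[1.6,0.4,0,-3.2,0.02],[2,0.5,0,-3.9,0.02],[2.4,0.6,0,-4.4,0.02],[2.5,0.64,0,-4.7,0.02]]]}}

```text
clock: 12.92
tool_pos: [0.4537, -0.0054, 0.1073]
orientation: [179.9, 0.1, -35.2]
force: [-0.2, 0.1, -2.2]
opening: 0.0299
gripper_force: 30.0
```

>>> {"api": "drive_effector", "payload": {"motion": [[[0,0,0,-0.4,0.02],[0,0,0,-0.9,0.02],[0,0,0,-1.5,0.02],[0,0,0,-2.1,0.02],[0,0,0,-2.7,0.02],[0,0,0,-3.2,0.02],[0,0,0,-3.5,0.02],[0,0,0,-3.5,0.02]]]}}

```text
clock: 13.92
tool_pos: [0.4542, -0.0043, 0.1076]
orientation: [180.0, 0.1, -0.3]
force: [0.7, 0.5, -1.4]
opening: 0.03
gripper_force: 30.0
```

```bash
python3 - <<'E'
from h import *
from plant import ctrl
from scipy.spatial.transform import Rotation as Ro
go(.4535,-.019,.0607,0)
o=ctrl.get_obs()
s=ctrl.snapshot('scene'); cv2.imwrite('pics/s4.png',s['frame'][:,:,::-1]); np.savez('s4.npz',**s)
s=ctrl.snapshot('wrist'); cv2.imwrite('pics/w4.png',s['frame'][:,:,::-1]); np.savez('w4.npz',pos=o['tool_pos'],rpy=o['orientation'],**s)
E
```

```text
t 13.93 pos [ 0.4542 -0.0043  0.1076] rpy [ 1.7995e+02  1.3000e-01 -2.9000e-01] -> d [-0.0005  0.0146  0.0469] turn -0.29
```

View pics/s4.png

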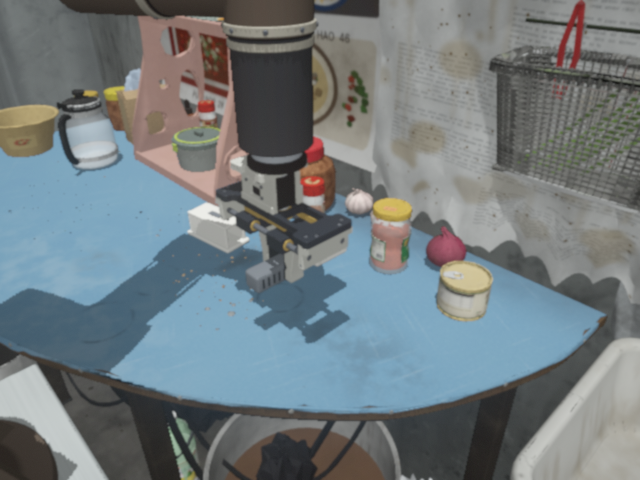

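View pics/w4.png

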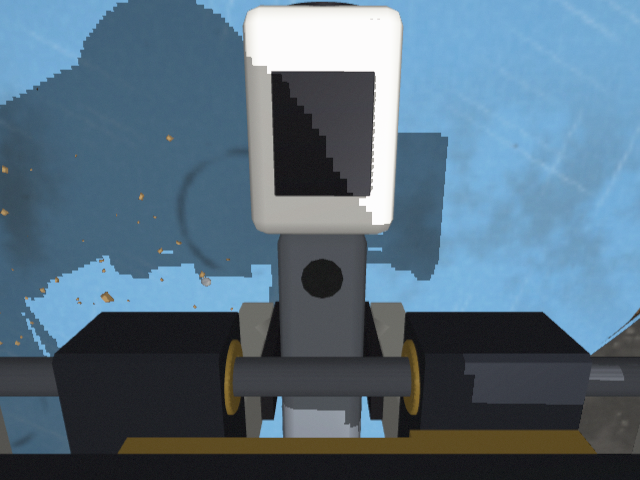

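Scene: the gripper holds the thermometer facing the jar (lid ≈ 393,210). Wrist: the head (rows 5–232, columns 247–400) is straight ahead in line with the handle. I'll measure its tilt and offset.

```bash
python3 - <<'E'
from h import *
s=dict(np.load('w4.npz')); C=pts(s); T=s['T_tool_cam']; P=C@T[:3,:3].T+T[:3,3]
v,u=np.mgrid[:480,:640]; ok=s['z_map']>0
m=ok&(u>262)&(u<388)&(v>20)&(v<222)
Q=P[m]; c=np.linalg.lstsq(np.c_[Q[:,:2],np.ones(len(Q))],Q[:,2],rcond=None)[0]
print('head top plane z=',np.round(c,4),'slopes deg',np.degrees(np.arctan(c[:2])).round(2),'median z',np.median(Q[:,2]).round(4))
m=ok&(u>235)&(u<410)&(v>0)&(v<240)&(P[...,2]<c[2]+.008)
r=cv2.minAreaRect((P[m][:,:2]*1000).astype(np.float32)); print(np.round(r[0],1),np.round(r[1],1),r[2])
# jar: body slices in both fixed views by fitting circle
for n,a in (('scene0',(365,420,190,280)),('s4',(365,420,190,280)),('top0',(335,390,160,230))):
    s=dict(np.load(n+'.npz')); W=world(s)
    from scipy.optimize import least_squares
    m=(u>=a[0])&(u<=a[1])&(v>=a[2])&(v<=a[3])&(s['z_map']>0)&(W[...,2]>.025)&(W[...,2]<.085)&(np.hypot(W[...,0]-.672,W[...,1]+.019)<.045)
    Q=W[m][:,:2]; f=least_squares(lambda p:np.hypot(*(Q-p).T)-.0345,[.672,-.019],loss='soft_l1',f_scale=.001); print(n,m.sum(),f.x.round(4))
E
```

```text
head top plane z= [ 0.0062  0.0062 -0.0081] slopes deg [0.36 0.36] median z -0.0076
[76.4  0.4] [67.2 44.4] 0.09660640358924866
scene0 1250 [ 0.6761 -0.0173]
s4 1248 [ 0.6761 -0.0173]
top0 362 [ 0.6757 -0.0183]
```

To row units: 0.047 m is 0.94, 0.04 m is 0.8, -0.3 degrees is -0.03.

>>> {"api": "drive_effector", "payload": {"motion": [[[0,0.1,0.2,0,0.02],[0.02,0.2,0.5,0,0.02],[0.04,0.28,0.8,-0.03,0.02],[0.04,0.28,0.94,-0.03,0.02],[0.04,0.28,0.94,-0.03,0.02],[0.04,0.28,0.94,-0.03,0.02]]]}}

```text
clock: 14.78
tool_pos: [0.4572, -0.0179, 0.0621]
orientation: [-180.0, -0.0, 0.0]
force: [0.3, -0.4, -1.6]
opening: 0.0296
gripper_force: 30.0
```

```bash
python3 -c "
from h import *
go(.456,-.0183,.0604,0)"
```

```text
t 14.78 pos [ 0.4572 -0.0179  0.0621] rpy [-1.7999e+02 -3.0000e-02  5.0000e-02] -> d [-0.0012  0.0004  0.0017] turn 0.05
```

Well aimed, so now I'll hold still for about 2.7 s.

>>> {"api": "drive_effector", "payload": {"motion": [[[0,0,0.02,0,0.02],[0,0,0.02,0,0.02],[0,0,0.02,0,0.02],[0,0,0.02,0,0.02],[0,0,0.02,0,0.02],[0,0,0.02,0,0.02],[0,0,0.02,0,0.02],[0,0,0.02,0,0.02]]]}}

```text
clock: 15.78
tool_pos: [0.4569, -0.0181, 0.0607]
orientation: [180.0, 0.0, 0.0]
force: [-0.2, -0.1, -2.2]
opening: 0.0296
gripper_force: 30.0
```

>>> {"api": "drive_effector", "payload": {"motion": [[[0,0,0,0,0.02],[0,0,0,0,0.02],[0,0,0,0,0.02],[0,0,0,0,0.02],[0,0,0,0,0.02],[0,0,0,0,0.02],[0,0,0,0,0.02],[0,0,0,0,0.02]]]}}

```text
clock: 16.77
tool_pos: [0.457, -0.018, 0.0608]
orientation: [180.0, -0.0, 0.0]
force: [-0.1, 0.4, -1.4]
opening: 0.0297
gripper_force: 30.0
```

>>> {"api": "drive_effector", "payload": {"motion": [[[0,0,0,0,0.02],[0,0,0,0,0.02],[0,0,0,0,0.02],[0,0,0,0,0.02],[0,0,0,0,0.02],[0,0,0,0,0.02],[0,0,0,0,0.02],[0,0,0,0,0.02]]]}}

```text
clock: 17.77
tool_pos: [0.4569, -0.018, 0.0608]
orientation: [-180.0, -0.0, 0.0]
force: [-0.2, -0.9, -0.9]
opening: 0.0296
gripper_force: 30.0
```

```bash
python3 - <<'E'
from h import *
from plant import ctrl
go(.456,-.0183,.0604,0)
s=ctrl.snapshot('scene'); cv2.imwrite('pics/s5.png',cv2.resize(s['frame'][170:320,220:500,::-1],None,fx=2,fy=2))
E
```

```text
t 17.77 pos [ 0.4569 -0.018   0.0608] rpy [-1.8e+02 -0.0e+00  5.0e-02] -> d [-0.0009  0.0003  0.0004] turn 0.05
```

View pics/s5.png

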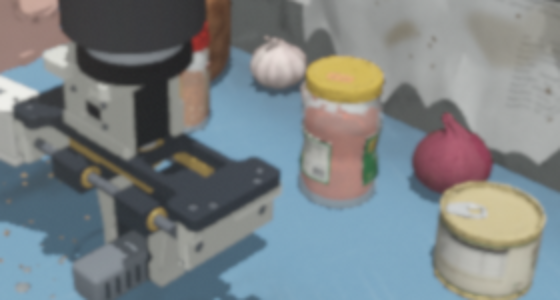

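The thermometer is held with the jar (crop 342,130) untouched ahead of it. Now I'll lower it on the spot.

To row units: 0.03 m is 0.6, 0.0305 m is 0.61.

>>> {"api": "drive_effector", "payload": {"motion": [[[0,0,0.1,0,0.02],[0,0,0.24,0,0.02],[0,0,0.4,0,0.02],[0,0,0.52,0,0.02],[0,0,0.6,0,0.02],[0,0,0.61,0,0.02],[0,0,0.61,0,0.02],[0,0,0.61,0,0.02]]]}}

```text
clock: 18.82
tool_pos: [0.4571, -0.018, 0.0305]
orientation: [-180.0, -0.0, 0.0]
force: [0.1, -0.0, -2.1]
opening: 0.0298
gripper_force: 30.0
```

>>> {"api": "drive_effector", "payload": {"motion": [[[0,0,0.014,0,0.02],[0,0,0.014,0,0.02],[0,0,0.014,0,0.02]]]}}

```text
clock: 19.2
tool_pos: [0.4569, -0.018, 0.0296]
orientation: [-180.0, -0.0, 0.0]
force: [-1.0, 0.2, -1.9]
opening: 0.0299
gripper_force: 30.0
```

>>> {"api": "drive_effector", "payload": {"motion": [[[0,0,0.014,0,0.02],[0,0,0.014,0,0.02],[0,0,0.014,0,0.02]]]}}

```text
clock: 19.58
tool_pos: [0.457, -0.018, 0.0289]
orientation: [-180.0, -0.0, 0.0]
force: [-0.5, 0.1, -1.4]
opening: 0.03
gripper_force: 30.0
```

>>> {"api": "drive_effector", "payload": {"motion": [[[0,0,0.01,0,0.02],[0,0,0.01,0,0.02],[0,0,0.01,0,0.02]]]}}

```text
clock: 19.95
tool_pos: [0.457, -0.018, 0.0287]
orientation: [180.0, -0.0, 0.1]
force: [-2.1, 0.4, 6.4]
opening: 0.0296
gripper_force: 30.0
```

>>> {"api": "drive_effector", "payload": {"motion": [[[0,0,0.008,0,0.02],[0,0,0.008,0,0.02],[0,0,0.008,0,0.02]]]}}

```text
clock: 20.32
tool_pos: [0.457, -0.018, 0.0287]
orientation: [-180.0, -0.0, 0.1]
force: [-4.4, 1.2, 13.0]
opening: 0.03
gripper_force: 30.0
```

In contact. I'll ease off, release and rise.

To row units: -0.0006 m is -0.012.

>>> {"api": "drive_effector", "payload": {"motion": [[[0,0,-0.012,0,0.02],[0,0,-0.012,0,0.02]]]}}

```text
clock: 20.58
tool_pos: [0.457, -0.018, 0.0287]
orientation: [-180.0, -0.0, 0.0]
force: [-2.0, 0.2, 4.8]
opening: 0.0295
gripper_force: 30.0
```

>>> {"api": "drive_effector", "payload": {"motion": [[[0,0,0,0,0.045],[0,0,0,0,0.06],[0,0,0,0,0.088],[0,0,0,0,0.088],[0,0,0,0,0.088],[0,0,0,0,0.088]]]}}

```text
clock: 21.32
tool_pos: [0.4569, -0.018, 0.0286]
orientation: [-180.0, -0.0, 0.0]
force: [0.1, -0.6, 0.3]
opening: 0.0838
gripper_force: 0.0
```

>>> {"api": "drive_effector", "payload": {"motion": [[[0,0,-0.2,0,0.088],[0,0,-0.6,0,0.088],[0,0,-1.2,0,0.088],[0,0,-2,0,0.088],[0,0,-2.8,0,0.088],[0,0,-3.6,0,0.088],[0,0,-3.6,0,0.088],[0,0,-3.6,0,0.088]]]}}

```text
clock: 22.32
tool_pos: [0.4565, -0.0181, 0.2087]
orientation: [-180.0, -0.0, 0.0]
force: [-0.2, -0.2, 0.3]
opening: 0.0878
gripper_force: 0.0
```

```bash
python3 - <<'E'
from h import *
from plant import ctrl
go(.456,-.0183,.2,0)
s=ctrl.snapshot('scene'); w=ctrl.snapshot('wrist'); cv2.imwrite('pics/f.png',np.hstack([s['frame'][140:340,150:530],cv2.resize(w['frame'],(400,200))])[:,:,::-1])
W=world(s); v,u=np.mgrid[:480,:640]
m=(u>=365)&(u<=420)&(v>=190)&(v<=240)&(W[...,2]>.105)&(W[...,2]<.12); print(np.round(cv2.minAreaRect((W[m][:,:2]*1000).astype(np.float32))[0],1))
E
```

```text
t 22.32 pos [ 0.4565 -0.0181  0.2087] rpy [-1.7997e+02 -2.0000e-02  3.0000e-02] -> d [-0.0005  0.0002  0.0087] turn 0.03
[672.7 -20.2]
```

View pics/f.png

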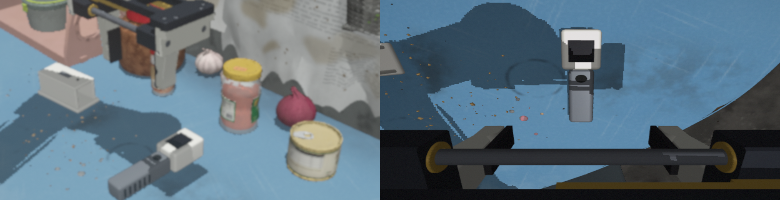

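The thermometer lies flat and right side up (left panel ≈155,165), free of the gripper, and the jar has not moved.

```bash
python3 -c "
from plant import ctrl
print(ctrl.close_job())"
```

```text
the job is handed in; nothing more can be done
None
```

I finished the job and handed it in at about 22 s: the thermometer was drawn from the dock and laid down, aimed at the jar from about 7 cm for over 2 s, then laid flat and right side up; the jar's measured position hadn't changed, and I saw nothing else disturbed.

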